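# Clamp a cup foot-up in the sanding cradle and tug-test the latch

### The job

Get the cup ready for sanding its foot: squeeze the latch tab, slide the jaw in until its sprung pad presses the cup firmly against the stop, and let the tab go so that the latch drops into a notch. Then prove the latch: with the tab free, pull the jaw straight back, away from the cup, with a steady 15 N or so for a good second, never more than 25 N. The latch must hold; leave the cup clamped and upright, let go, and do not disturb the other things on the bench.

Things in the scene. Friction and masses are not known exactly. Their poses are not given: they have to be found in the camera images.
- cradle: Bench clamp screwed to the table: plywood board 150 mm (x) by 350 mm (y), its top 24 mm above the table. Origin: on the table, at x = 0 of the board; the board runs from y = -185 to +165 mm. Its y axis is the slide direction: +y is in (from the jaw towards the cup and the stop), -y is back. Fixed; its position and yaw vary.
- rack: Notched steel strip along the -x side of the jaw's slide way, top 11 mm above the board, fixed to the cradle with the cradle's origin and axes. Square teeth 3.5 mm wide every 10 mm, pointing +x; the first lies 26 mm in from where the latch tooth stands with the jaw fully back, so the fully open jaw is clear of the teeth (free over the first 21 mm or so) and then blocked until the tab is squeezed.
- jaw: Aluminium sliding jaw, axes as the cradle's. Origin: on the board's top, on the slide's centre line. It slides along cradle y only, from y = -135 mm (fully back; it starts 0 to 18 mm in from there) to -51 mm, with about 1 N friction (more if moved fast: 5 N at 0.1 m/s). It carries the upright, the squeeze grip and the sprung pad, whose face is 78 mm in (+y) from this origin when not pressed.
- grip (a point): Middle of the jaw's squeeze grip, 40 mm above the board, axes as the cradle's. Two black upright plates 8 mm thick, 36 mm long (y), tops 55 mm above the board: the smooth fixed thumb plate, outer face 24 mm to +x, and the ribbed latch tab on the notched strip's side, outer face 28 mm to -x. 52 mm across free, 44 mm with the tab fully in; then their middle is 2 mm to +x of this point.
- tab (a joint): Latch tab: 0 = let out, latch tooth down in a notch (or clear of the strip); grows to 0.008 m as the tab is squeezed towards the thumb plate (5 N to start, 8 N at the end). Above 0.0055 the tooth is clear of the strip and the jaw slides; at about 0.0045 with nothing squeezing, the tooth sits on top of a strip tooth and is not latched. The tooth has 2 mm play in a notch.
- tooth: Outer half of the steel latch tooth at the tab's foot: the face that bears on the notched strip when the jaw is pulled back; it then carries the pull plus the pad's 4 to 7 N, less the slide's friction. Moves with the tab. Its origin is the jaw's, shifted with the tab.
- upright (a point): Point in the jaw's upright, 45 mm above the board: a plain aluminium block 30 mm wide (x), 16 mm thick (along the slide), its top 63 mm above the board; the place to take hold for the pull, pinched across x. 50 mm in from the middle of the squeeze grip. Axes as the cradle's.
- pad (a joint): Sprung rubber pad (24 mm wide, 5 to 29 mm above the board) on the cup side of the upright: how far it is pressed back, 0 to 0.020 m, where it is solid; its spring pushes with 4 N at 0 and 7 N at 0.020. Two rods show behind the upright as it goes in. A jaw let go between notches is pushed back up to 10 mm to the next notch, so press the pad 12 mm or more, or solid (8 to 12 N), before letting go.
- stop: Aluminium V-stop with two rubber posts on a screw spindle, on the far side of the cup; set to a varying place and stiff. A cup resting on both posts has its axis at this origin (on the board's top). Axes as the cradle's.
- cup: Fired stoneware cup standing upside down, foot up, on the board between jaw and stop, not yet touching the stop. 100 mm across the rim (below), 86 mm high, tapering to the 58 mm foot; 0.27 to 0.43 kg. Origin: centre of the rim, on the board.
- sanding_block: Bystander: diamond sanding block 60 x 90 x 30 mm lying beside the cradle (+x side). Origin under its centre.
- rib: Bystander: flat wooden rib 55 x 155 x 6 mm lying beside the cradle (-x side). Origin under its centre.
- cup_waiting: Bystander: clay cup standing upright, 100 mm across, 86 mm high. Origin under its foot.
- bowl: Bystander: clay bowl 150 mm across, 55 mm high.
- loop_tool: Bystander: loop trimming tool, wooden handle, 165 mm long, lying.
- glaze_brush: Bystander: brush 190 mm long, lying.
- slip_jar: Bystander: closed jar 80 mm across, 95 mm high.
Mind the look-alikes: they are no part of the job. What is shaped like the cup but pink or purple is not meant.

How it is judged:
By the outcome, as a careful person would: the job done as asked, in the order asked, and still so for the second after the job is handed in, with the robot touching nothing.
It also fails if it takes over 54 s, if anything falls off the work surface, if the arm or the gripper's body presses on something with over 40 N, if the wrist force passes 120 N, or if a joint passes its speed limit or range.

### The arm

A 7-joint arm with a two-finger parallel gripper is mounted at the origin on the work surface. World frame = base frame: x ahead of the robot, y to its left, z up, the work surface at z = 0. Lengths are in m, angles in rad, forces in N, time in s.
With the tool pointing down it reaches from about 0.4 to 0.875 m from the base axis. Payload 19.3 kg.
Tool frame: the origin (TCP) lies midway between the tips of the shut fingers; the grasp point (between the pads) lies 19 mm behind it; z points along the fingers, y is the line along which they close (so a half turn about z gives the same grasp; the last joint's range is limited). The gripper opens to 85 mm and grips with 20 to 120 N. Pads are 22 mm wide; open, the fingers measure 114 mm over their backs; the gripper's body (76 mm by 85 mm) begins 54 mm behind the grasp point. The pads swing forward as they close: fully open they stand 13 mm farther back than shut.
Start: joints at [-1.189, 0.521, -0.036, 1.599, 0.021, 1.021, -0.113], TCP at [0.273, 0.562, 0.196] pointing down, gripper open.
Joint ranges: [-2.91, 2.91], [-0.3, 2.13], [-1.5, 1.42], [0.17, 2.43], [-1.26, 4.41], [0.16, 1.93], [-2.52, 2.52]. Speed limits (rad/s): [1.89, 1.89, 2.39, 2.39, 3.01, 3.01, 3.01].

### API

Orientations are given as [roll, pitch, yaw] about the fixed x, y, z axes, in that order (R = Rz(yaw) Ry(pitch) Rx(roll)).
In Python, from workcell import telemetry, grab_frame, calibration, bot, outline_of, landmark_of gives the robot as it stands. The module is installed in compiled form; this text tells all that it offers.
- The arm moves only by the shell command python3 -m inch 'ROWS' [FORCE]. ROWS is JSON, a list of rows, each a list of 7 numbers: the shift along the tool's x, y, z in m, then the turn, a rotation vector about the tool's x, y, z in rad, then the closure, from 0 (fully open) to 1 (shut). A call has 1 to 5 rows; each row shifts and turns the commanded pose from where the row before left it, along the tool's axes as they then stand; what a row does not reach is not made up. A row lasts 1/10 s, in which the tool goes at most 50 mm and 8.59 degrees, less where a joint would pass 70% of its speed; a pose out of reach is approached as far as the arm can. A call is refused whole if a number of a shift passes 0.05 or a number of a turn 0.15, either way. A call with a gripper value outside its range is refused whole. The fingers move at their own pace and stop on an object; FORCE is the grip in N (left out, the last holds). Time passes only in rows, so rows that do not move let the fingers close. It gives the time, the measured TCP pose, the force, the opening and the grip force at its end, in the units of the state.
- telemetry.observe(): the state, without advancing time (a new reading comes with each control period).
- grab_frame(name): name is "scene" or "top"; returns the picture (400x640x3 uint8, red, green, blue); there is no depth.
- calibration(name): a dict with "fovy" (degrees; the focal length in pixels is half the picture's height over the tangent of half this angle, whatever the lens; pixels are square), "cx", "cy" (the principal point, pixels), "pose" (4x4, takes a point from camera to world coordinates). Camera axes: x right, y down, z forward; pixel columns grow to the right and rows downward; lengths in m; the calibration is good to about 2 mm. A picture is of the moment at which its call begins. calibration takes no time and is no camera call.
- bot.job_done(): hands the job in; it is judged then, once.
Trained networks look in the newest picture that a camera, given by its name, has taken for a name from the list of things; names that differ only in an ending like _2 or _b are one class to them, and where a whole thing is asked for, a point or a joint stands for the part that bears it (a point fixed in the world has none). Each returns a list of dicts, best first, with "score" (0 to 1); they miss things now and then, are a little off and sometimes report something else, mostly with a low value. They report only what shows in the picture. A call takes as long as a camera call. They do not tell look-alikes from the thing itself.
- outline_of(label, camera): "region" (400x640 bool, what is visible of it) and "rect" ([left, top, right, bottom] in pixels, round what is visible of it).
- landmark_of(label, camera): "xy" ([column, row] in pixels: a listed point, or the origin of a listed thing).
The state is a dict: "clock": time; "qpos": joint angles; "qd": joint speeds; "joint_efforts": joint torques, N m; "position": TCP position; "tool_rot": TCP orientation; "force": force on the tool from outside, world axes, zero at the start; "moment": the same for the moment, N m; "grip_width": finger opening in m; "finger_force": force on a finger pad.
Only numpy, scipy, OpenCV 4.12 (cv2) and the standard library are available. Lean on these libraries where they do the work, as an engineer would, in place of code of your own. Each camera call takes 0.05 s, during which the arm holds its last target. There are 200 camera calls.

## Working session

There is one attempt and no reset: what is moved stays moved. The work goes in short steps, Python scripts to look and compute and a shell command to move; the robot and the scene stay as the last step left them, time stands still between calls to the robot, and variables do not carry over. Pictures are saved under pics/ and viewed, at most 13 in all, crops included, and the job is handed in when it is done.

```bash
mkdir -p pics; cat > h.py <<'E'
import numpy as np,cv2
from workcell import telemetry, grab_frame, calibration, bot, outline_of, landmark_of
from scipy.spatial.transform import Rotation as R
def snap(cam,name=None):
    im=grab_frame(cam)
    if name: cv2.imwrite('pics/'+name,im[:,:,::-1])
    return im
def ray(cam,uv):
    c=calibration(cam);f=200/np.tan(np.radians(c['fovy'])/2);P=np.array(c['pose'])
    d=P[:3,:3]@np.array([(uv[0]-c['cx'])/f,(uv[1]-c['cy'])/f,1]);return P[:3,3],d
def at_z(cam,uv,z):
    o,d=ray(cam,uv);return o+d*(z-o[2])/d[2]
def proj(cam,p):
    c=calibration(cam);f=200/np.tan(np.radians(c['fovy'])/2);P=np.array(c['pose'])
    q=P[:3,:3].T@(np.array(p)-P[:3,3]);return np.array([c['cx']+f*q[0]/q[2],c['cy']+f*q[1]/q[2]])
E
python3 - <<'E'
from h import *
np.set_printoptions(precision=4,suppress=True)
for cam in("top","scene"):
    snap(cam,cam+'0.png'); c=calibration(cam);print(cam,c['fovy'],np.array(c['pose'])[:3,3])
    for n,z in(("cradle",0),("jaw",.024),("grip",.064),("upright",.069),("stop",.024),("cup",.024)):
        for r in landmark_of(n,cam)[:2]: print(n,round(r['score'],2),np.array(r['xy']),at_z(cam,r['xy'],z))
s=telemetry.observe();print(s['position'],s['tool_rot'],s['clock'],s['grip_width'])
E
```

```text
top 48.78175921946537 [0.3421 0.0319 1.2954]
cradle 0.72 [285.4 189.7] [0.5437 0.1398 0.    ]
jaw 0.73 [319.4 214.2] [0.4663 0.0401 0.024 ]
grip 0.56 [322.7 213.2] [0.465  0.0305 0.064 ]
cup 0.88 [263.2 281.5] [0.2776 0.2031 0.024 ]
cup 0.87 [274.6 183.7] [0.5583 0.1691 0.024 ]
scene 42.934933176272665 [ 1.4761 -0.3825  0.9683]
cradle 0.9 [361.8 213. ] [ 0.5435  0.1547 -0.    ]
cradle 0.25 [395.2 256.6] [0.7278 0.1546 0.    ]
jaw 0.59 [319.4 200.2] [0.4679 0.0572 0.024 ]
grip 0.79 [312.3 188.4] [0.4559 0.0412 0.064 ]
grip 0.72 [196.7 281.4] [ 0.6544 -0.336   0.064 ]
upright 0.78 [330.8 187.4] [0.4792 0.0876 0.069 ]
upright 0.52 [409.8 187.6] [0.5724 0.2866 0.069 ]
stop 0.94 [375.7 205.2] [0.554 0.192 0.024]
cup 0.95 [254.7 239.9] [ 0.5425 -0.1616  0.024 ]
cup 0.83 [369.7 210.6] [0.567  0.1659 0.024 ]
[0.2729 0.5623 0.1957] [-3.1416 -0.      2.6897] 0.7 0.08541597194048883
```

View pics/top0.png

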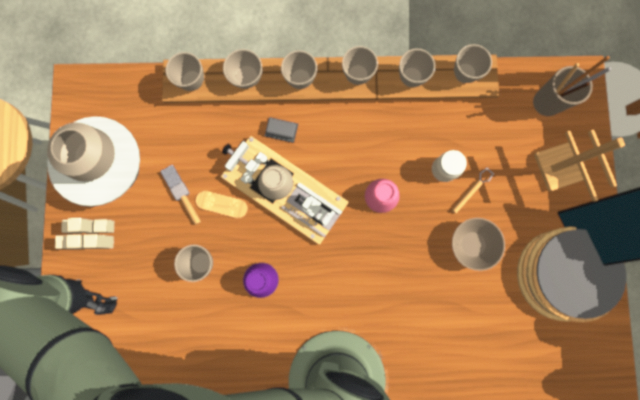

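View pics/scene0.png

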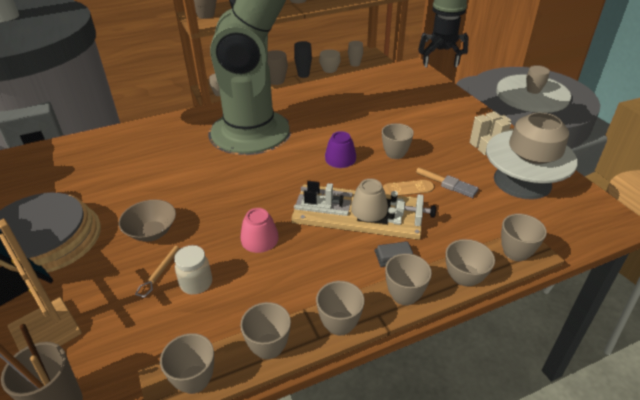

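```bash
python3 - <<'E'
from h import *
np.set_printoptions(precision=4,suppress=True)
for cam in("top","scene"):
    im=snap(cam)
    m=np.zeros((400,640),bool)
    for r in outline_of("cradle",cam)[:1]: print(cam,r['score'],r['rect'],r['region'].sum()); m|=r['region']
    for n in("jaw","cup","stop","tab","grip","upright","tooth"):
        for r in outline_of(n,cam)[:2]: print(n,round(r['score'],2),np.array(r['rect']),r['region'].sum())
    if cam=="top":
        for n in("jaw","cup","stop","tab","cradle"):
            for r in outline_of(n,cam)[:1]:
                if n!="cup" or abs(r['rect'][0]-265)<15: m|=r['region']
        pts=np.argwhere(m)[:,::-1]
        W=np.array([at_z(cam,p,.024)[:2] for p in pts])
        (c,s,a)=cv2.minAreaRect((W*1000).astype(np.float32)); print(c,s,a); print(cv2.boxPoints((c,s,a)))
    x0,y0=(205,125) if cam=="top" else (285,165)
    cv2.imwrite('pics/crop_%s.png'%cam,cv2.resize(im[y0:y0+125,x0:x0+160,::-1],None,fx=4.8,fy=4.8,interpolation=cv2.INTER_CUBIC))
E
```

```text
top 0.89 [223.9, 133.9, 348.1, 243.5] 5204
jaw 0.89 [294.5 194.  334.1 226.3] 612
cup 0.83 [258.7 165.9 295.4 203.3] 945
cup 0.65 [362.8 178.5 399.2 210.7] 901
stop 0.67 [219.2 142.9 268.2 184.6] 537
tab 0.58 [312.9 216.9 321.  224.5] 38
grip 0.85 [296.4 193.  334.6 223. ] 568
upright 0.75 [295.4 193.1 335.1 224.6] 625
tooth 0.67 [298.  190.1 304.2 204. ] 68
tooth 0.35 [174.6 246.9 214.6 279.2] 1104Traceback (most recent call last):
  File "<stdin>", line 14, in <module>
  File "h.py", line 12, in at_z
    o,d=ray(cam,uv);return o+d*(z-o[2])/d[2]
        ~~~^^^^^^^^
  File "h.py", line 9, in ray
    c=calibration(cam);f=200/np.tan(np.radians(c['fovy'])/2);P=np.array(c['pose'])
ValueError: time passes only in moves, steps and waits
```

```bash
sed -i 's/^def snap/import functools\ncalibration=functools.lru_cache(None)(calibration)\ndef snap/' h.py; python3 - <<'E'
from h import *
np.set_printoptions(precision=4,suppress=True)
for cam in("top","scene"):
    im=snap(cam)
    m=np.zeros((400,640),np.uint8)
    for n in("cradle","jaw","cup","tab"):
        for r in outline_of(n,cam)[:2]:
            cx=(r['rect'][0]+r['rect'][2])/2
            if n=="cradle" and r['score']>.5 or abs(cx-(285 if cam=="top" else 360))<50: m|=r['region'].astype(np.uint8)
    m=cv2.morphologyEx(m,cv2.MORPH_OPEN,np.ones((9,9)))
    W=np.array([at_z(cam,p,.024)[:2] for p in np.argwhere(m)[:,::-1]])
    (c,s,a)=cv2.minAreaRect((W*1000).astype(np.float32)); print(cam,c,s,a); print(cv2.boxPoints((c,s,a)))
    x0,y0=(205,125) if cam=="top" else (285,165)
    cv2.imwrite('pics/crop_%s.png'%cam,cv2.resize(im[y0:y0+125,x0:x0+160,::-1],None,fx=4.8,fy=4.8,interpolation=cv2.INTER_CUBIC))
E
```

```text
top (458.1593933105469, 215.95394897460938) (370.32843017578125, 375.1114196777344) 52.84510040283203
[[196.8425 181.6554]
 [495.8083 -44.9014]
 [719.4763 250.2525]
 [420.5104 476.8093]]
scene (429.3705139160156, 224.0974578857422) (355.06036376953125, 470.652099609375) 54.55290603637695
[[134.703  215.9498]
 [518.1204 -57.0053]
 [724.038  232.2451]
 [340.6206 505.2002]]
```

View pics/crop_top.png

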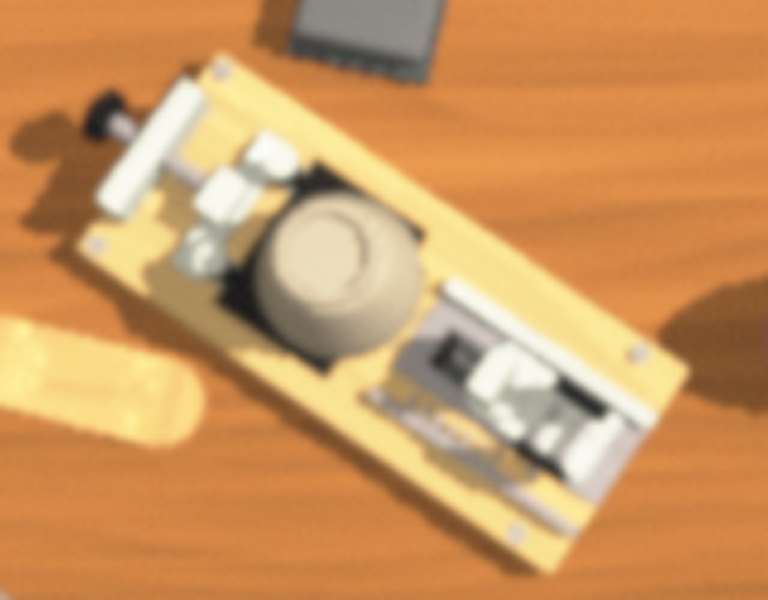

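View pics/crop_scene.png

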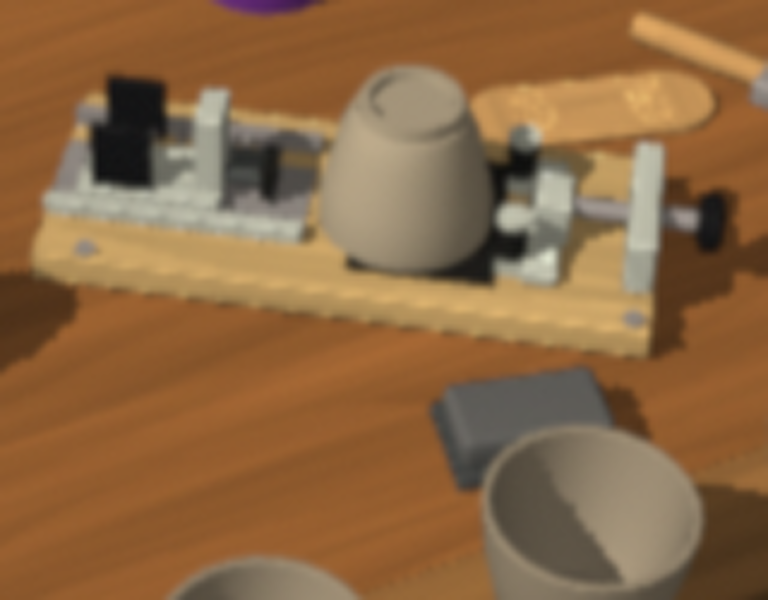

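```bash
cat >> h.py <<'E'
def crop_top(p): return (np.array(p)+.5)/4.8-.5+[205,125]
def crop_sc(p): return (np.array(p)+.5)/4.8-.5+[285,165]
E
python3 - <<'E'
from h import *
np.set_printoptions(precision=4,suppress=True)
loc=np.array([[75,-185],[-75,-185],[-75,165],[75,165]])/1000
C=[(690,370),(550,575),(80,245),(222,55)]
W=np.array([at_z("top",crop_top(p),.024)[:2] for p in C]);print(W)
a,b=loc-loc.mean(0),W-W.mean(0)
th=np.arctan2((a[:,0]*b[:,1]-a[:,1]*b[:,0]).sum(),(a*b).sum());Rm=np.array([[np.cos(th),-np.sin(th)],[np.sin(th),np.cos(th)]])
t=W.mean(0)-Rm@loc.mean(0);print("yaw",np.degrees(th),"org",t,"res",(W-loc@Rm.T-t)*1000)
L=lambda w:(Rm.T@(w[:2]-t))*1000
for n,p,z in[("thumb top mid",(583,390),.079),("tab top mid",(545,463),.079),("upright top",(500,375),.087),("foot",(320,257),.110)]:
    print("top",n,L(at_z("top",crop_top(p),z)))
for n,p,z in[("thumb L",(93,124),.079),("thumb R",(156,131),.079),("tab L",(108,77),.079),("tab R",(166,84),.079),("up L",(198,92),.087),("up R",(228,94),.087),("foot",(418,97),.110),("board BR",(648,325),.024),("board L",(40,232),.024)]:
    print("sc",n,L(at_z("scene",crop_sc(p),z)))
E
```

```text
[[ 0.5012 -0.0447]
 [ 0.3793  0.0423]
 [ 0.5851  0.3246]
 [ 0.7023  0.2384]]
yaw -35.770206022037776 org [0.5478 0.1483] res [[ 0.667   0.9658]
 [ 0.4713  0.3133]
 [ 1.6869 -1.3621]
 [-2.8252  0.0831]]
top thumb top mid [  22.6109 -140.7871]
top tab top mid [ -24.6692 -146.8203]
top upright top [  1.8255 -97.0817]
top foot [-2.8028 23.2952]
sc thumb L [  18.7814 -156.9836]
sc thumb R [  18.0771 -120.2693]
sc tab L [ -25.0585 -158.09  ]
sc tab R [ -25.0447 -123.3723]
sc up L [ -11.507  -101.6597]
sc up R [-12.9673 -84.3659]
sc foot [-2.2949 25.341 ]
sc board BR [ 65.5413 165.5567]
sc board L [  55.451 -181.628]
```

```bash
cat >> h.py <<'E'
TH=np.radians(-35.77);Rm=np.array([[np.cos(TH),-np.sin(TH)],[np.sin(TH),np.cos(TH)]]);T0=np.array([.5478,.1483])
def L(w): return Rm.T@(np.array(w)[:2]-T0)*1000
def G(l): return Rm@(np.array(l)/1000)+T0
def st(target=None):
    s=telemetry.observe();Q=R.from_euler('xyz',s['tool_rot']);p=np.array(s['position'])
    np.set_printoptions(precision=4,suppress=True)
    print('t',s['clock'],'loc',L(p),'z',p[2],'rot',np.array(s['tool_rot']),'w',s['grip_width'],'ff',s['finger_force'],'Floc',Rm.T@np.array(s['force'])[:2],s['force'][2])
    if target is not None:
        q=np.append(G(target[:2]),target[2]/1000);print('shift',Q.inv().apply(q-p),'turn',(Q.inv()*R.from_euler('xyz',[np.pi,0,np.pi/2+TH])).as_rotvec())
E
python3 -c "
from h import *
st((2,-141,180))"
```

```text
t 1.9 loc [-465.0376  175.1559] z 0.1956608848082906 rot [-3.1415  0.      2.6898] w 0.08565414190409426 ff 0.0 Floc [-0.0939 -0.4539] 0.35249798214001066
shift [-0.4058 -0.3916  0.0157] turn [-0.0001  0.0001  1.7433]
```

```bash
python3 -m inch '[[-0.031,-0.03,0,0,0,0,0],[-0.031,-0.03,0,0,0,0,0],[-0.031,-0.03,0,0,0,0,0],[-0.031,-0.03,0,0,0,0,0],[-0.031,-0.03,0,0,0,0,0]]'
python3 -m inch '[[-0.031,-0.03,0,0,0,0,0],[-0.031,-0.03,0,0,0,0,0],[-0.031,-0.03,0,0,0,0,0],[-0.031,-0.03,0,0,0,0,0],[-0.031,-0.03,0,0,0,0,0]]'
python3 -m inch '[[-0.03,-0.03,0,0,0,0,0],[-0.03,-0.03,0,0,0,0,0],[-0.03,-0.03,0,0,0,0,0],[0,0,0,0,0,0.14,0],[0,0,0,0,0,0.14,0]]'
python3 -m inch '[[0,0,0,0,0,0.145,0],[0,0,0,0,0,0.145,0],[0,0,0,0,0,0.145,0],[0,0,0,0,0,0.145,0],[0,0,0,0,0,0.145,0]]'
python3 -m inch '[[0,0,0,0,0,0.145,0],[0,0,0,0,0,0.145,0],[0,0,0,0,0,0.145,0],[0,0,0,0,0,0.145,0],[0,0,0,0,0,0.145,0]]'
python3 -c "
from h import *
st((2,-141,150))"
```

```text
clock: 2.4
position: [0.3472, 0.358, 0.1958]
tool_rot: [3.141, 0.0, 2.69]
force: [0.4, -0.4, 0.3]
grip_width: 0.0854
finger_force: 0.0
clock: 2.9
position: [0.4212, 0.1554, 0.196]
tool_rot: [3.141, 0.0, 2.69]
force: [0.8, -0.0, -0.2]
grip_width: 0.0854
finger_force: 0.0
clock: 3.4
position: [0.4628, 0.0353, 0.1958]
tool_rot: [3.141, 0.0, 2.402]
force: [-0.2, 0.7, -1.6]
grip_width: 0.0852
finger_force: 0.0
clock: 3.9
position: [0.4625, 0.0368, 0.1958]
tool_rot: [3.141, -0.0, 1.679]
force: [0.0, -0.1, 0.1]
grip_width: 0.0857
finger_force: 0.0
clock: 4.4
position: [0.4625, 0.0368, 0.1958]
tool_rot: [3.141, -0.0, 0.954]
force: [-0.7, -0.5, 0.6]
grip_width: 0.0851
finger_force: 0.0
t 4.4 loc [  -4.0297 -140.3071] z 0.1958208783313301 rot [ 3.1415 -0.0003  0.9538] w 0.08512788364519301 ff 0.0 Floc [-0.2452 -0.8   ] 0.5870260156999355
shift [-0.0008  0.006   0.0458] turn [ 0.0001 -0.0003  0.0073]
```

```bash
python3 -m inch '[[-0.001,0.006,0.035,0,0,0.0073,0],[0,0,0.035,0,0,0,0],[0,0,0.02,0,0,0,0],[0,0,0,0,0,0,0]]'
python3 - <<'E'
from h import *
im=snap("scene"); st((2,-141,45))
p=telemetry.observe()['position'];print(proj("scene",p))
x0,y0=265,125
cv2.imwrite('pics/s2.png',cv2.resize(im[y0:y0+110,x0:x0+140,::-1],None,fx=5.5,fy=5.4,interpolation=cv2.INTER_CUBIC))
E
```

```text
clock: 4.8
position: [0.4655, 0.0322, 0.1039]
tool_rot: [-3.139, 0.003, 0.952]
force: [0.1, -0.4, 1.0]
grip_width: 0.0852
finger_force: 0.0
t 4.85 loc [   1.7529 -141.8362] z 0.10534163626216364 rot [-3.1405  0.0016  0.9521] w 0.08497739837679272 ff 0.0 Floc [-0.102   0.4047] 0.9015251010245904
shift [0.0009 0.0003 0.0603] turn [-0.0011  0.0016  0.0056]
[310.4998 179.7828]
```

View pics/s2.png

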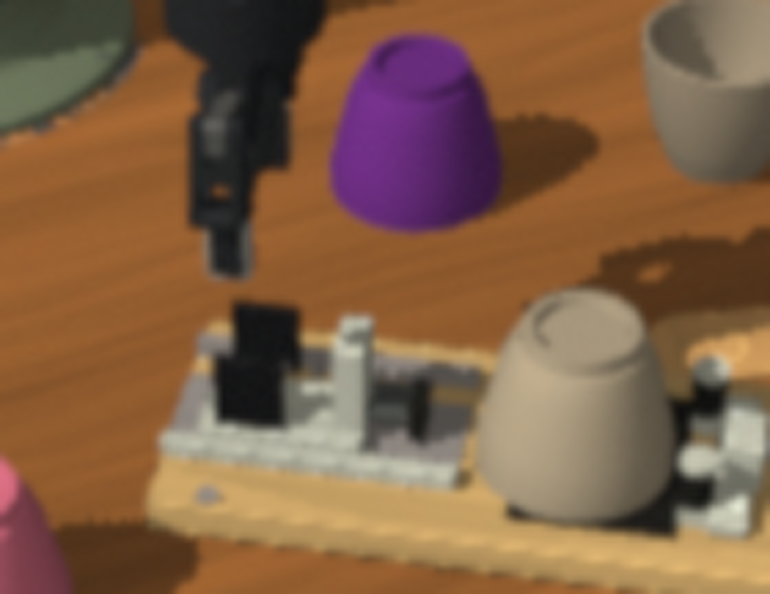

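```bash
python3 -m inch '[[0.001,0,0.025,0,0,0.004,0],[0,0,0.02,0,0,0,0],[0,0,0.013,0,0,0,0],[0,0,0,0,0,0,0],[0,0,0,0,0,0,0.2]]' 30
python3 -c "
from h import *
print(L(at_z('scene',(306.8,175.9),.118)));st((2,-141,45))"
```

```text
clock: 5.35
position: [0.4681, 0.0334, 0.0489]
tool_rot: [3.141, -0.001, 0.948]
force: [-0.6, -0.2, 0.2]
grip_width: 0.0736
finger_force: 0.0
[   2.59929754 -151.67708433]
t 5.35 loc [   2.5554 -139.8299] z 0.0489432292201013 rot [ 3.1407 -0.0011  0.9482] w 0.07358019101517063 ff 0.0 Floc [-0.3205 -0.5078] 0.1828792624400527
shift [-0.0012 -0.0006  0.0039] turn [ 0.0009 -0.0011  0.0018]
```

```bash

python3 - <<'E'
from h import *
im=snap("scene"); st((2,-141,45))
print('start tcp in scene0',proj("scene",[.273,.5623,.1957]))
x0,y0=265,125
for n,q in (("fingertip +x expected",(42,-140,.058)),("thumb top",(20,-141,.079))):
    print(n,(proj("scene",np.append(G(q[:2]),q[2]))-[x0,y0])*[5.5,5.4])
cv2.imwrite('pics/s3.png',cv2.resize(im[y0:y0+110,x0:x0+140,::-1],None,fx=5.5,fy=5.4,interpolation=cv2.INTER_CUBIC))
E
```

```text
t 5.4 loc [   2.5872 -139.6974] z 0.049045800455803486 rot [ 3.1404 -0.0014  0.9484] w 0.06834301763926291 ff 0.0 Floc [ 0.4568 -0.0697] 0.12234885602435551
shift [-0.0013 -0.0006  0.004 ] turn [ 0.0012 -0.0014  0.0019]
start tcp in scene0 [437.9153  80.4492]
fingertip +x expected [238.5025 418.0231]
thumb top [245.158  358.6383]
```

View pics/s3.png

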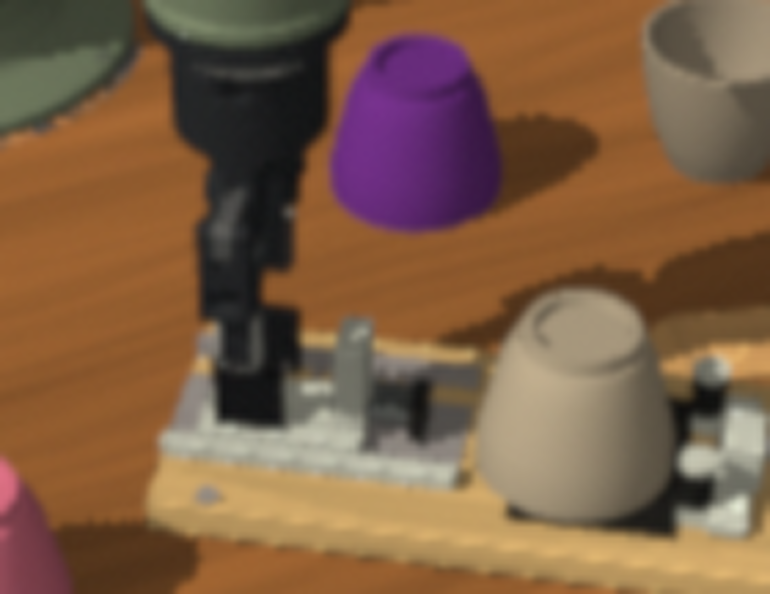

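```bash
python3 -m inch '[[-0.001,0,0.009,0,0,0,0.2],[0,0,0,0,0,0,0.3],[0,0,0,0,0,0,0.35],[0,0,0,0,0,0,0.38],[0,0,0,0,0,0,0.38]]' 30
python3 -c "
from h import *
st((2,-141,40))"
```

```text
clock: 5.9
position: [0.4661, 0.0328, 0.0388]
tool_rot: [-3.14, 0.0, 0.949]
force: [-5.1, 2.9, 4.8]
grip_width: 0.0529
finger_force: 2.8
t 5.9 loc [   1.2317 -141.4041] z 0.038808836886069314 rot [-3.1403  0.0003  0.9487] w 0.05287056222041428 ff 2.8429660946130753 Floc [-5.7906 -0.6578] 4.801774934693887
shift [ 0.0004  0.0008 -0.0012] turn [-0.0013  0.0003  0.0022]
```

```bash
python3 -m inch '[[0,0,0,0,0,0,0.45],[0,0,0,0,0,0,0.52],[0,0,0,0,0,0,0.6],[0,0,0,0,0,0,0.6],[0,0,0,0,0,0,0.6]]' 30
python3 -c "
from h import *
st((2,-141,40))"
```

```text
clock: 6.4
position: [0.4682, 0.0323, 0.0396]
tool_rot: [3.139, -0.002, 0.948]
force: [0.5, -1.4, 15.7]
grip_width: 0.0414
finger_force: 28.4
t 6.4 loc [   3.2266 -140.6852] z 0.03961174830930835 rot [ 3.1394 -0.0017  0.948 ] w 0.04144599152884194 ff 28.37360054254532 Floc [ 1.2222 -0.8013] 15.73939464219907
shift [-0.0003 -0.0012 -0.0004] turn [ 0.0022 -0.0017  0.0016]
```

```bash
python3 -m inch '[[0.001,0,-0.003,0,0,0,0.6],[0.003,0,0,0,0,0,0.6],[0.004,0,0,0,0,0,0.6],[0.004,0,0,0,0,0,0.6],[0.003,0,0,0,0,0,0.6]]' 30
python3 -c "
from h import *
st((2,-141,40))"
```

```text
clock: 6.9
position: [0.4745, 0.0457, 0.0423]
tool_rot: [-3.139, 0.0, 0.949]
force: [-12.8, 6.1, 24.2]
grip_width: 0.0347
finger_force: 29.9
t 6.9 loc [   0.522 -126.062] z 0.04225583512382189 rot [-3.1393  0.      0.9492] w 0.03468096455775973 ff 29.919693286065012 Floc [-13.9078  -2.5365] 24.170318731724805
shift [-0.0149  0.0014  0.0023] turn [-0.0023  0.      0.0027]
```

```bash

python3 - <<'E'
from h import *
im=snap("scene"); st()
for r in landmark_of("grip","scene")[:1]: print(r['score'],L(at_z("scene",r['xy'],.064)))
for r in landmark_of("upright","scene")[:1]: print(r['score'],L(at_z("scene",r['xy'],.069)))
x0,y0=275,155
cv2.imwrite('pics/s4.png',cv2.resize(im[y0:y0+75,x0:x0+100,::-1],None,fx=8,fy=8,interpolation=cv2.INTER_CUBIC))
E
```

```text
t 6.95 loc [   0.5449 -125.4769] z 0.04226077360014098 rot [-3.1395 -0.0004  0.9496] w 0.03480361567878992 ff 29.474124347325414 Floc [-15.7668  -0.444 ] 22.007806996569133
0.61 [ -13.3649 -128.8636]
0.88 [-18.8583 -77.481 ]
```

View pics/s4.png

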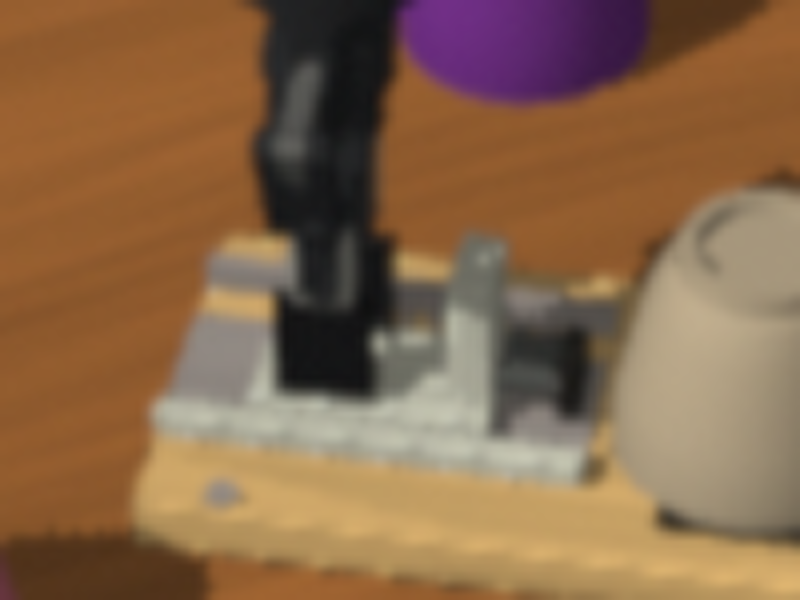

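```bash
python3 -m inch '[[0,0,-0.01,0,0,0,0.4],[0,0,-0.01,0,0,0,0],[0,0,0,0,0,0,0],[0,0,0,0,0,0,0],[0,0,0,0,0,0,0]]' 30
python3 -c "
from h import *
snap('scene');st((2,-127,40))
for n,z in (('grip',.064),('upright',.069)):
  for r in landmark_of(n,'scene')[:1]: print(n,r['score'],L(at_z('scene',r['xy'],z)))
for r in outline_of('tab','scene')[:1]: print(r['rect'],r['score'])
"
```

```text
clock: 7.55
position: [0.4755, 0.0447, 0.0615]
tool_rot: [-3.142, 0.0, 0.948]
force: [0.4, -0.5, -0.6]
grip_width: 0.0855
finger_force: 0.0
t 7.6 loc [   1.8877 -126.4199] z 0.06146851742303605 rot [-3.1414  0.0003  0.9484] w 0.08571098661747795 ff 0.0 Floc [-1.2422 -0.8643] 0.006062705924781243
shift [-0.0006  0.0001  0.0215] turn [-0.0002  0.0003  0.0019]
grip 0.8 [   6.9234 -116.3639]
upright 0.56 [-14.2196 -78.3314]
[316.7, 177.9, 326.7, 194.8] 0.58
```

```bash
python3 -m inch '[[-0.001,0,0.02,0,0,0,0],[0,0,0.01,0,0,0,0],[0,0,0.005,0,0,0,0],[0,0,0,0,0,0,0]]' 30
python3 -m inch '[[0,0,0.004,0,0,0,0],[0,0,0.004,0,0,0,0],[0,0,0,0,0,0,0]]' 30
python3 -c "
from h import *
st((2,-127,20))
print(telemetry.observe()['qpos'])
p=np.array(telemetry.observe()['position'])
im=snap('scene')
x0,y0=265,125
cv2.imwrite('pics/s5.png',cv2.resize(im[y0:y0+100,x0:x0+130,::-1],None,fx=6,fy=6,interpolation=cv2.INTER_CUBIC))
"
```

```text
clock: 8.15
position: [0.4746, 0.0436, 0.0262]
tool_rot: [-3.141, 0.001, 0.948]
force: [0.1, 0.5, 0.1]
grip_width: 0.0855
finger_force: 0.0
clock: 8.45
position: [0.4748, 0.0439, 0.0185]
tool_rot: [-3.141, 0.0, 0.948]
force: [0.7, -0.3, 0.8]
grip_width: 0.0855
finger_force: 0.0
t 8.45 loc [   1.8182 -127.356 ] z 0.018468274782392442 rot [-3.1414  0.0002  0.9485] w 0.08554354912994953 ff 0.0 Floc [0.7198 0.2019] 0.7795758901505587
shift [ 0.0004  0.0002 -0.0015] turn [-0.0002  0.0002  0.002 ]
[-0.4588  0.6182  0.3237  2.1247 -0.428   0.4604 -0.4262]
```

View pics/s5.png

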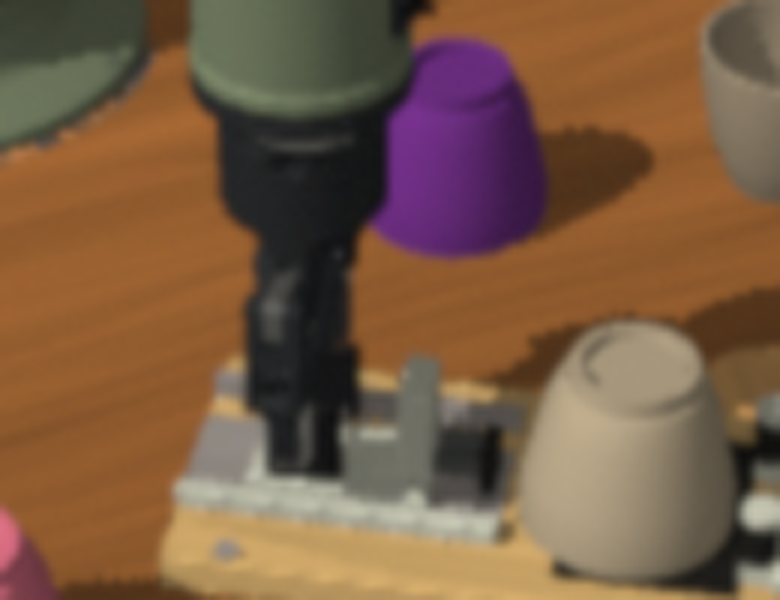

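```bash
python3 -m inch '[[0,0,-0.001,0,0,0,0.3],[0,0,-0.002,0,0,0,0.4],[0,0,-0.001,0,0,0,0.5],[0,0,-0.001,0,0,0,0.6],[0,0,0,0,0,0,0.6]]' 25
python3 -m inch '[[0,0,0,0,0,0,0.6],[0,0,0,0,0,0,0.6]]' 25
python3 -c "
from h import *
st((2,-127,20))"
```

```text
clock: 9.0
position: [0.4759, 0.0433, 0.0239]
tool_rot: [3.14, -0.0, 0.948]
force: [7.1, -5.0, -6.2]
grip_width: 0.0425
finger_force: 31.3
clock: 9.2
position: [0.4759, 0.0433, 0.0239]
tool_rot: [3.14, -0.0, 0.948]
force: [6.6, -4.0, -6.1]
grip_width: 0.0423
finger_force: 31.2
t 9.2 loc [   3.0022 -127.1951] z 0.023912836856617874 rot [ 3.1398 -0.0005  0.9481] w 0.04234700284725659 ff 31.201454401016235 Floc [7.6589 0.5803] -6.071198298214661
shift [ 0.0002 -0.001   0.0039] turn [ 0.0018 -0.0005  0.0016]
```

```bash
python3 -m inch '[[0.003,0.001,0.001,0,0,0,0.6],[0.004,0,0,0,0,0,0.6],[0.004,0,0,0,0,0,0.6],[0.004,0,0,0,0,0,0.6],[0,0,0,0,0,0,0.6]]' 25
python3 -c "
from h import *
st((2,-127,20))"
python3 -m inch '[[0.003,0,0,0,0,0,0.6],[0.003,0,0,0,0,0,0.6],[0.003,0,0,0,0,0,0.6],[0,0,0,0,0,0,0.6]]' 25
python3 -c "
from h import *
st((2,-127,20))"
```

```text
clock: 9.7
position: [0.4852, 0.0562, 0.0237]
tool_rot: [3.141, -0.002, 0.949]
force: [-2.7, 4.0, 22.8]
grip_width: 0.0425
finger_force: 32.6
t 9.7 loc [   3.0002 -111.2968] z 0.023706603984647107 rot [ 3.1413 -0.0015  0.9491] w 0.04245387027924716 ff 32.590781450271606 Floc [-4.561   1.6554] 22.764760474563445
shift [-0.0157 -0.001   0.0037] turn [ 0.0003 -0.0015  0.0026]
clock: 10.1
position: [0.4903, 0.0634, 0.0237]
tool_rot: [3.141, -0.001, 0.949]
force: [-3.0, 1.7, 23.2]
grip_width: 0.0425
finger_force: 32.6
t 10.1 loc [   2.936  -102.5022] z 0.023700346697988657 rot [ 3.1414 -0.0013  0.949 ] w 0.04248629330484049 ff 32.589393854141235 Floc [-3.4363 -0.4191] 23.24556391896375
shift [-0.0245 -0.001   0.0037] turn [ 0.0001 -0.0013  0.0025]
```

```bash
for i in 1; do :; done; python3 -m inch '[[0.003,0,-0.0008,0,0,0,0.6],[0.003,0,0,0,0,0,0.6],[0.003,0,0,0,0,0,0.6],[0,0,0,0,0,0,0.6]]' 25
python3 -c "
from h import *
st()"
python3 -m inch '[[0.003,0,0,0,0,0,0.6],[0.003,0,0,0,0,0,0.6],[0,0,0,0,0,0,0.6]]' 25
python3 -c "
from h import *
st()
snap('scene')
for r in landmark_of('upright','scene')[:1]: print(r['score'],L(at_z('scene',r['xy'],.069)))
for r in landmark_of('cup','scene')[:3]: print(r['score'],L(at_z('scene',r['xy'],.024)))
"
```

```text
clock: 10.5
position: [0.4948, 0.0699, 0.0238]
tool_rot: [-3.141, 0.0, 0.948]
force: [-2.9, -2.5, 8.8]
grip_width: 0.0426
finger_force: 31.2
t 10.5 loc [  2.8387 -94.5973] z 0.023797768127916133 rot [-3.1413  0.0005  0.9483] w 0.04261783365947513 ff 31.161401867866516 Floc [-0.8447 -3.7407] 8.838277777754787
clock: 10.8
position: [0.4982, 0.0747, 0.0238]
tool_rot: [-3.141, 0.001, 0.948]
force: [-3.6, -3.3, 9.8]
grip_width: 0.0425
finger_force: 31.2
t 10.8 loc [  2.8207 -88.7346] z 0.023819913101681113 rot [-3.1412  0.0007  0.9482] w 0.04245707740247515 ff 31.188953518867493 Floc [-0.9414 -4.8011] 9.756880384681482
0.96 [ -3.4189 -29.1192]
0.93 [ 176.1838 -251.2435]
0.76 [-206.2017  -92.5031]
0.75 [-14.0635  34.7851]
```

```bash
python3 -m inch '[[0.003,0,0,0,0,0,0.6],[0.003,0,0,0,0,0,0.6],[0,0,0,0,0,0,0.6]]' 25 | grep force
python3 -c "
from h import *
st()"
python3 -m inch '[[0.003,0,0,0,0,0,0.6],[0.003,0,0,0,0,0,0.6],[0,0,0,0,0,0,0.6]]' 25 |grep force
python3 -c "
from h import *
st()"
python3 -m inch '[[0.002,0,0,0,0,0,0.6],[0.002,0,0,0,0,0,0.6],[0,0,0,0,0,0,0.6]]' 25 |grep force
python3 -c "
from h import *
st()"
```

```text
force: [-3.8, -4.7, 10.1]
finger_force: 31.2
t 11.25 loc [  2.7935 -82.9199] z 0.023814109484378856 rot [-3.1411  0.0009  0.9481] w 0.04262324389481174 ff 31.218652725219727 Floc [-0.3446 -6.0571] 10.125476225961402
force: [-16.3, -18.9, 22.9]
finger_force: 34.3
t 11.55 loc [  2.6375 -80.2778] z 0.023675730997034024 rot [-3.1395  0.005   0.9462] w 0.04256642989338318 ff 34.28761124610901 Floc [ -2.1996 -24.8452] 22.94793865399517
force: [-19.4, -26.3, 20.8]
finger_force: 33.1
t 11.85 loc [  2.6357 -78.0389] z 0.023305898537888996 rot [-3.1389  0.0073  0.9453] w 0.04236653745331967 ff 33.07045340538025 Floc [ -0.3337 -32.6806] 20.840118560774243
```

```bash
python3 -m inch '[[-0.003,0,-0.0005,0,0,0,0.6],[0,0,0,0,0,0,0.6],[0,0,0,0,0,0,0.6]]' 25 |grep force
python3 -c "
from h import *
st()
im=snap('scene')
x0,y0=305,155
cv2.imwrite('pics/s6.png',cv2.resize(im[y0:y0+75,x0:x0+100,::-1],None,fx=8,fy=8,interpolation=cv2.INTER_CUBIC))
"
```

```text
force: [-6.2, -15.6, -3.3]
finger_force: 30.7
t 12.15 loc [  2.6198 -78.5921] z 0.023399453597105414 rot [-3.1401  0.0046  0.9472] w 0.042115452290645464 ff 30.698776245117188 Floc [  4.0896 -16.2676] -3.2801869314564804
```

View pics/s6.png

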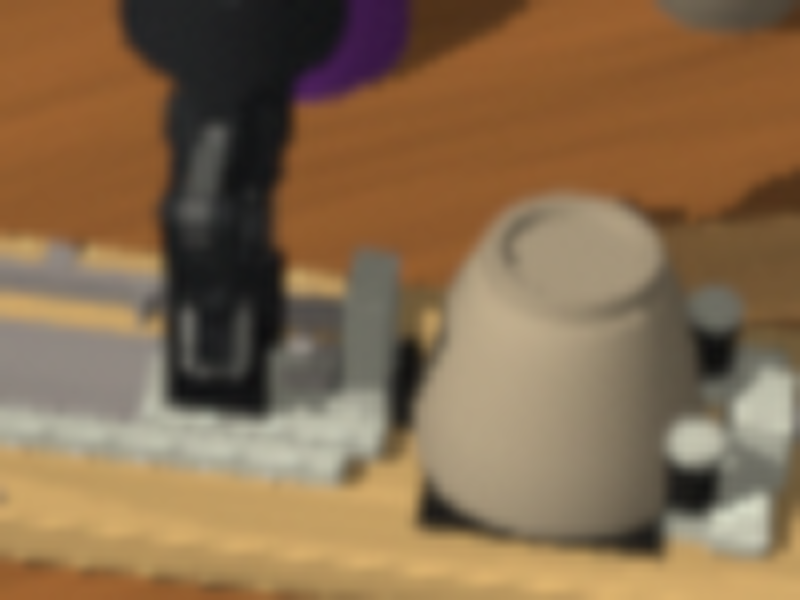

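```bash
python3 -m inch '[[-0.001,0,0,0,0,0,0.6],[0,0,0,0,0,0,0.6]]' 25 |grep force
python3 -m inch '[[0,0,0,0,0,0,0.3],[0,0,0,0,0,0,0.1],[0,0,0,0,0,0,0],[0,0,0,0,0,0,0],[0,0,0,0,0,0,0]]' 25
python3 -c "
from h import *
st()
im=snap('scene')
for r in landmark_of('upright','scene')[:1]: print(r['score'],L(at_z('scene',r['xy'],.069)))
for r in outline_of('jaw','scene')[:1]: print(r['score'],r['rect'])
"
```

```text
force: [-3.4, -11.7, -7.2]
finger_force: 30.3
clock: 12.9
position: [0.5057, 0.0848, 0.0241]
tool_rot: [3.141, -0.0, 0.948]
force: [0.6, 0.3, -0.3]
grip_width: 0.0857
finger_force: 0.0
t 12.9 loc [  2.9493 -76.145 ] z 0.02411950750902197 rot [ 3.1413 -0.0003  0.9485] w 0.08569672359958673 ff 0.0 Floc [0.3103 0.5542] -0.2961214502248996
0.64 [-11.4948 -28.1553]
0.55 [325.2, 183.4, 353.7, 209.9]
```

```bash
python3 -m inch '[[0,0,-0.03,0,0,0,0],[0,0,-0.03,0,0,0,0],[0,0,-0.02,0,0,0,0],[0,0,0,0,0,0,0],[0,0,0,0,0,0,0]]' 25
python3 -c "
from h import *
im=snap('scene')
for n,z in (('upright',.069),('grip',.064)):
  for r in landmark_of(n,'scene')[:1]: print(n,r['score'],L(at_z('scene',r['xy'],z)))
st((0,-35,104))
x0,y0=305,155
cv2.imwrite('pics/s7.png',cv2.resize(im[y0:y0+75,x0:x0+100,::-1],None,fx=8,fy=8,interpolation=cv2.INTER_CUBIC))
"
```

```text
clock: 13.55
position: [0.5055, 0.085, 0.104]
tool_rot: [3.141, -0.001, 0.949]
force: [-0.0, 0.5, -0.3]
grip_width: 0.0851
finger_force: 0.0
upright 0.56 [ -2.59732215 -37.88806181]
grip 0.65 [ -6.55340717 -78.5793419 ]
t 13.7 loc [  2.4966 -76.6472] z 0.10321042936171787 rot [-3.1408  0.0011  0.9485] w 0.08533669525897034 ff 0.0 Floc [-0.7643  0.1188] -0.59296450133201
shift [ 0.0417 -0.0024 -0.0008] turn [-0.0008  0.0011  0.002 ]
```

View pics/s7.png

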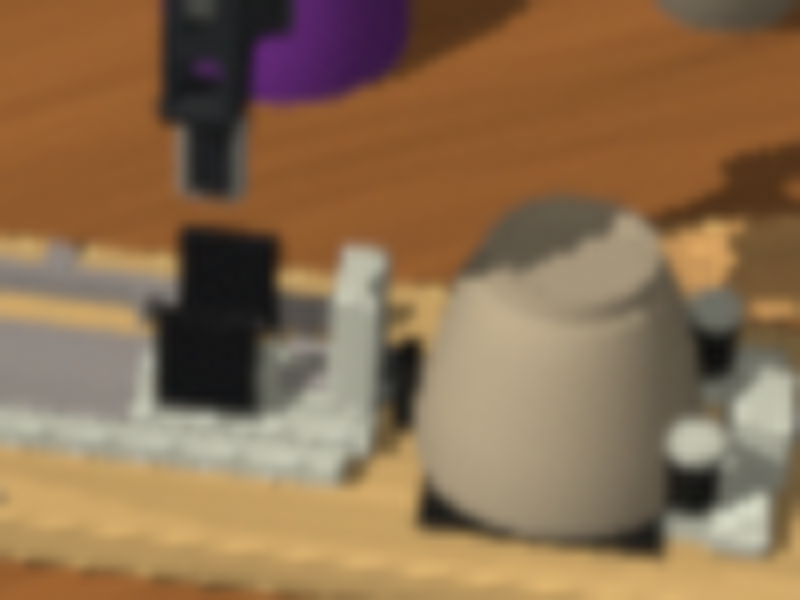

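```bash
python3 -c "
from h import *
f=lambda p:(np.array(p)+.5)/8-.5+[305,155]
print('up top',L(at_z('scene',f((364,256)),.087)),'L',L(at_z('scene',f((340,245)),.087)),'thumb',L(at_z('scene',f((209,312)),.079)),'tab',L(at_z('scene',f((232,234)),.079)))
st((0,-33,104))"
```

```text
up top [-12.04045282 -34.15615771] L [-16.40621487 -43.19312798] thumb [ 18.03963428 -82.49869751] tab [-25.11638961 -82.49870242]
t 13.7 loc [  2.4966 -76.6472] z 0.10321042936171787 rot [-3.1408  0.0011  0.9485] w 0.08533669525897034 ff 0.0 Floc [-0.7643  0.1188] -0.59296450133201
shift [ 0.0437 -0.0024 -0.0008] turn [-0.0008  0.0011  0.002 ]
```

```bash
python3 -m inch '[[0.022,-0.002,0,0,0,0.002,0],[0.021,0,0,0,0,0,0],[0,0,0.03,0,0,0,0],[0,0,0.025,0,0,0,0],[0,0,0,0,0,0,0]]' 30
python3 -m inch '[[0,0,0.01,0,0,0,0],[0,0,0.01,0,0,0,0],[0,0,0,0,0,0,0]]' 30
python3 -c "
from h import *
im=snap('scene')
st((0.5,-33.5,28))
x0,y0=305,135
cv2.imwrite('pics/s8.png',cv2.resize(im[y0:y0+75,x0:x0+100,::-1],None,fx=8,fy=8,interpolation=cv2.INTER_CUBIC))
"
```

```text
clock: 14.2
position: [0.5269, 0.1202, 0.0459]
tool_rot: [-3.139, 0.005, 0.946]
force: [-0.8, 0.3, 0.4]
grip_width: 0.0854
finger_force: 0.0
clock: 14.5
position: [0.5286, 0.1207, 0.0283]
tool_rot: [-3.141, 0.001, 0.946]
force: [0.2, -0.0, -0.2]
grip_width: 0.0848
finger_force: 0.0
t 14.55 loc [  0.7792 -33.4271] z 0.028914321454828 rot [-3.1414  0.0003  0.9463] w 0.0855403061351583 ff 0.0 Floc [-0.1643  0.0147] 0.020747926879125966
shift [-0.0001 -0.0003  0.0009] turn [-0.0002  0.0003 -0.0002]
```

View pics/s8.png

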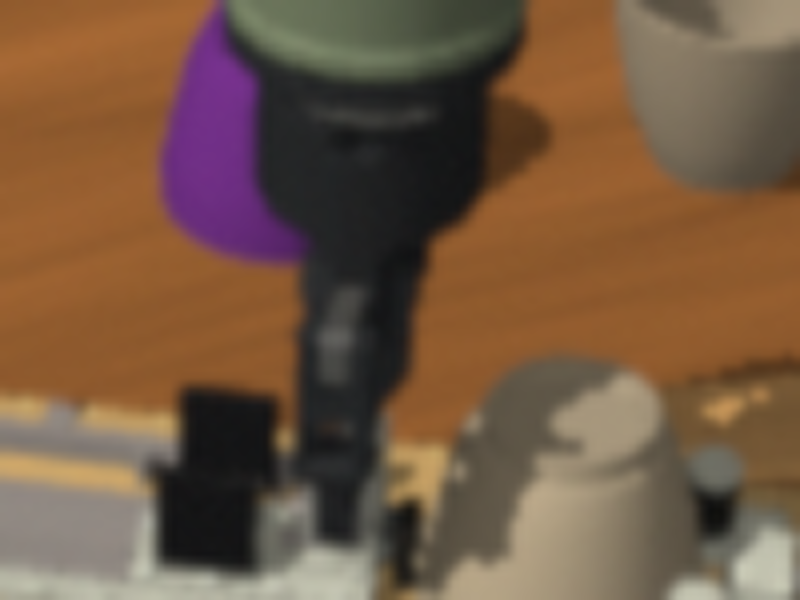

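```bash
python3 -m inch '[[0,0,0,0,0,0,0.4],[0,0,-0.001,0,0,0,0.55],[0,0,-0.001,0,0,0,0.65],[0,0,-0.001,0,0,0,0.8],[0,0,0,0,0,0,0.8]]' 40
python3 -m inch '[[0,0,0,0,0,0,0.8],[0,0,0,0,0,0,0.8]]' 40 |grep -E "width|force"
python3 -c "
from h import *
st()"
```

```text
clock: 15.05
position: [0.5286, 0.1214, 0.0324]
tool_rot: [-3.141, -0.0, 0.947]
force: [-4.9, 2.0, 11.3]
grip_width: 0.0292
finger_force: 40.5
force: [-4.4, 2.6, 9.2]
grip_width: 0.0288
finger_force: 40.5
t 15.25 loc [  0.1207 -33.0691] z 0.032447190635545964 rot [-3.1406 -0.0003  0.947 ] w 0.028842430378291824 ff 40.50903081893921 Floc [-5.1002 -0.4854] 9.239659141498711
```

```bash
python3 -m inch '[[-0.001,0,0,0,0,0,0.8],[-0.001,0,0,0,0,0,0.8],[0,0,0,0,0,0,0.8]]' 40 |grep -E "width|force"
python3 -c "
from h import *
st()"
```

```text
force: [0.6, 9.3, 3.2]
grip_width: 0.0287
finger_force: 39.7
t 15.55 loc [  0.177  -33.5158] z 0.03251275649665419 rot [-3.1414 -0.0024  0.9477] w 0.028652889913241254 ff 39.67328667640686 Floc [-4.9355  7.852 ] 3.2200773062345824
```

```bash
python3 -m inch '[[-0.001,0,0,0,0,0,0.8],[-0.0006,0,0,0,0,0,0.8],[0,0,0,0,0,0,0.8]]' 40 |grep -E "force"
python3 -c "
from h import *
st()"
```

```text
force: [5.3, 14.5, -2.0]
finger_force: 39.9
t 15.85 loc [  0.1962 -33.8568] z 0.032548460895440834 rot [ 3.1412 -0.004   0.9484] w 0.029055729319261422 ff 39.88754332065582 Floc [-4.2361 14.8644] -2.0263128846598626
```

```bash
python3 -m inch '[[-0.0003,0,0,0,0,0,0.8],[0,0,0,0,0,0,0.8],[0,0,0,0,0,0,0.8],[0,0,0,0,0,0,0.8],[0,0,0,0,0,0,0.8]]' 40 |grep -E "force"
python3 -c "
from h import *
st()"
python3 -m inch '[[0,0,0,0,0,0,0.8],[0,0,0,0,0,0,0.8],[0,0,0,0,0,0,0.8],[0,0,0,0,0,0,0.8],[0,0,0,0,0,0,0.8]]' 40 |grep -E "force"
python3 -m inch '[[0,0,0,0,0,0,0.8],[0,0,0,0,0,0,0.8],[0,0,0,0,0,0,0.8],[0,0,0,0,0,0,0.8],[0,0,0,0,0,0,0.8]]' 40 |grep -E "force"
python3 -c "
from h import *
st()"
```

```text
force: [6.7, 16.0, -4.3]
finger_force: 39.8
t 16.35 loc [  0.2037 -33.8823] z 0.03255269097157984 rot [ 3.1411 -0.0042  0.9485] w 0.028917847769609425 ff 39.84199941158295 Floc [-3.8755 16.9147] -4.309815164717341
force: [6.4, 17.1, -4.2]
finger_force: 39.8
force: [7.8, 15.6, -4.1]
finger_force: 39.8
t 17.35 loc [  0.1699 -33.8878] z 0.03254162843836957 rot [ 3.1411 -0.0042  0.9485] w 0.02877195223262232 ff 39.84200477600098 Floc [-2.8005 17.1576] -4.1002908012889305
```

```bash
python3 -m inch '[[0.001,0,0,0,0,0,0.8],[0.001,0,0,0,0,0,0.8],[0.0008,0,0,0,0,0,0.8],[0,0,0,0,0,0,0.8]]' 40 |grep -E "force"
python3 -m inch '[[0,0,0,0,0,0,0.5],[0,0,0,0,0,0,0.2],[0,0,0,0,0,0,0],[0,0,0,0,0,0,0],[0,0,0,0,0,0,0]]' 40 |grep -E "force|width"
python3 -m inch '[[0,0,-0.02,0,0,0,0],[0,0,-0.04,0,0,0,0],[0,0,-0.05,0,0,0,0],[0,0,-0.05,0,0,0,0],[0,0,0,0,0,0,0]]' 40
python3 -c "
from h import *
im=snap('scene')
f=lambda p:(np.array(p)+.5)/8-.5+[305,155]
x0,y0=305,155
cv2.imwrite('pics/s9.png',cv2.resize(im[y0:y0+75,x0:x0+100,::-1],None,fx=8,fy=8,interpolation=cv2.INTER_CUBIC))
"
```

```text
force: [-2.9, 6.5, 5.1]
finger_force: 41.1
force: [0.5, 0.6, 0.2]
grip_width: 0.0855
finger_force: 0.0
clock: 18.75
position: [0.531, 0.1202, 0.1976]
tool_rot: [3.137, -0.007, 0.946]
force: [1.5, -0.1, -1.3]
grip_width: 0.0854
finger_force: 0.0
```

View pics/s9.png

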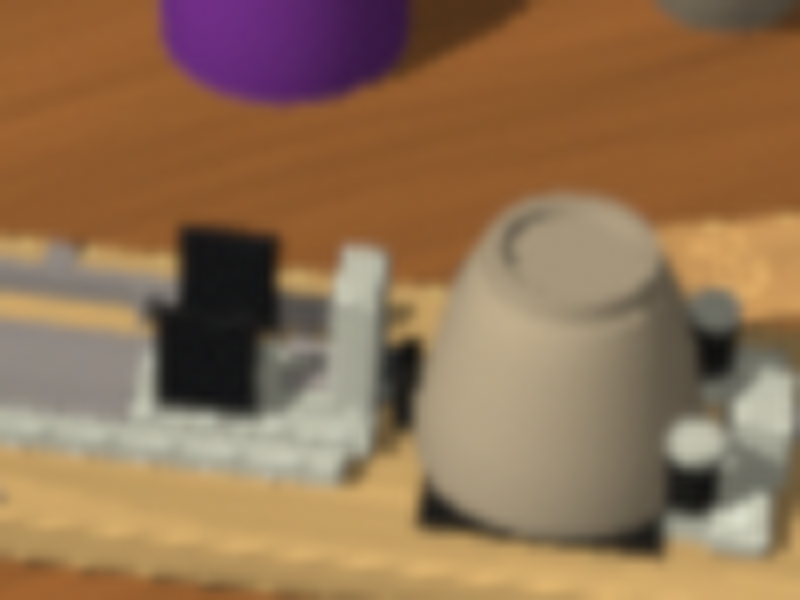

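The jaw stands exactly where it was before the pull: upright top at crop (362,258), plates at (209,312) and (232,234). The pad is pressed on the upright cup, which rests on both posts. I'm handing the job in.

```bash
python3 -c "
from workcell import bot
print(bot.job_done())"
```

```text
the job is handed in; nothing more can be done
None
```

The cup is clamped upright against the stop. The latch held a steady pull of about 17 N for 1.5 s with the tab free, the gripper has let go, and the job was handed in at about 19 s; no result came back. Two slips on the way: the first squeeze slipped off the plate tops, and the slide-in briefly pushed with about 33 N instead of the 8 to 12 N meant to press the pad solid.

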